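# Put the display slabs away in a square pile in the drawer

### The arm

A 6-joint arm with a two-finger parallel gripper is mounted at the origin on the work surface. World frame = base frame: x ahead of the robot, y to its left, z up, the work surface at z = 0. Lengths are in m, angles in rad, forces in N, time in s.
With the tool pointing down it reaches from about 0.25 to 0.775 m from the base axis. Payload 4 kg.
Tool frame: the origin (TCP) lies midway between the tips of the shut fingers; the grasp point (between the pads) lies 19 mm behind it; z points along the fingers, y is the line along which they close (so a half turn about z gives the same grasp; the last joint's range is limited). The gripper opens to 94 mm and grips with 3 to 60 N. Pads are 16 mm wide; open, the fingers measure 119 mm over their backs; the gripper's body (75 mm by 177 mm) begins 78 mm behind the grasp point.
Start: joints at [1.197, 0.087, 1.371, -0, 1.684, -0.103], TCP at [0.147, 0.53, 0.206] pointing down, gripper open.
Joint ranges: [-3.1, 3.1], [-0.76, 2.03], [0.27, 2.55], [-1.08, 4.22], [0.17, 2.65], [-2.57, 2.57]. Speed limits (rad/s): [2.79, 2.79, 3.14, 3.14, 3.14, 3.14].

### API

Orientations are given as a unit quaternion [x, y, z, w].
In Python, from workcell import get_obs, read_camera, r gives the robot as it stands.
- The arm moves only by the shell command python3 -m creep 'ROWS' [FORCE]. ROWS is JSON, a list of rows, each a list of 7 numbers: the opening, from -1 (shut) to 1 (fully open), then the shift along the tool's x, y, z in units of 0.1 m (1.0 is 0.1 m), then the turn, a rotation vector about the tool's x, y, z in units of 180 degrees (1.0 is 180 degrees). A call has 1 to 8 rows; each row shifts and turns the commanded pose from where the row before left it, along the tool's axes as they then stand; what a row does not reach is not made up. A row lasts 1/10 s, in which the tool goes at most 50 mm and 8.59 degrees, less where a joint would pass 70% of its speed; a pose out of reach is approached as far as the arm can. A call with a number of a shift or a turn outside -1 to 1 is refused whole. A call with a gripper value outside its range is refused whole. The fingers move at their own pace and stop on an object; FORCE is the grip in N (left out, the last holds). Time passes only in rows, so rows that do not move let the fingers close. It gives the time, the measured TCP pose, the force, the opening and the grip force at its end, in the units of the state.
- get_obs(): the state, without advancing time (a new reading comes with each control period).
- read_camera(name): name is "scene" or "top" or "wrist"; returns a dict with "img" (420x560x3 uint8, red, green, blue), "range_z" (420x560 float32, m along the optical axis (not along the pixel's ray), 0 where there is no reading), "fx", "fy", "cx", "cy" (pixels), "R" (3x3) and "t" (3): a world point X has camera coordinates R X + t; the wrist camera has in their place "tool_from_camera" (4x4, takes a point from camera to tool coordinates, whose origin is the TCP and whose axes are the flange's). Camera axes: x right, y down, z forward; pixel columns grow to the right and rows downward; lengths in m; the calibration is good to about 2 mm. The wrist camera is an equidistant fisheye: a pixel r from the principal point sees the ray r / f radians off the axis. A picture is of the moment at which its call begins: read the wrist's pose just before it.
- r.close_job(): hands the job in; it is judged then, once.
The state is a dict: "time_s": time; "q": joint angles; "joint_velocities": joint speeds; "tau": joint torques, N m; "ee_pos": TCP position; "eef_rot": TCP orientation; "contact_force": force on the tool from outside, world axes, zero at the start; "wrist_torque": the same for the moment, N m; "grip_width": finger opening in m; "gripper_force": force on a finger pad.
Only numpy, scipy, OpenCV 4.12 (cv2) and the standard library are available. Lean on these libraries where they do the work, as an engineer would, in place of code of your own. Each camera call takes 0.05 s, during which the arm holds its last target. There are 200 camera calls.

### The job

Pull the top drawer of the little jewellery chest out to its stop, and lay the pink and the blush display slab flat on the black one in its wide left bay, long sides running front to back. Square the pile up so that all three lie edge over edge, snug against both the drawer front and the pale pink divider on their right, and leave the drawer fully out. The divider is only clipped in, so push with feeling and do not shift it; the slabs are stone, so set them down rather than drop them and never press hard, and leave the spools, the pliers and the heart where they are.

Things in the scene. Friction and masses are not known exactly. Their poses are not given: they have to be found in the camera images.
- handle (a point): middle of the drawer's brass-coloured bar handle: a horizontal round bar 11 mm in diameter and 160 mm long across the drawer, its centre line 35 mm in front of the drawer front (29 mm clear gap behind it, held by two posts 68 mm left and right of the middle), 95 mm above the table; the chest's top is at 125 mm
- drawer: top drawer; slides out along its own -x (1.2 N plus 4 N per m/s). Origin: front left inner floor corner of its wide left bay, 72 mm above the table; x points into the drawer, y left, z up. Its x in the chest's frame is 0 shut (starts 0 to 20 mm open), -185 mm at the stop. Bay inside: 210 (x) by 150 mm, walls 40 mm high; drawer front 18 mm thick, top at 118 mm
- divider (a joint): shift in m of the pale pink divider, the upright 6 mm thick, 42 mm high strip from front to back that bounds the bay on its right (grey ring rolls lie beyond). 0 as set at the start, positive when pushed right. Its clips slip at about 6 N of push; it does not spring back
- corner (a point): front right inner floor corner of the bay, on the divider's face where it meets the drawer front, 150 mm right of the drawer's origin; moves with the divider; axes as the drawer's
- chest: fixed wooden chest, 250 mm deep (x), 270 mm wide (y), 125 mm high, origin at table level under the middle of its front face, x pointing away from the robot; drawers open to -x. With the top drawer fully out, the first 185 mm of its bay are uncovered
- slab_black: black stone slab with a brass-coloured line round its edge, 100 mm (its x) by 64 mm (y) by 10 mm (z), about 0.17 kg, origin at the centre of its underside; starts flat in the bay, askew, hidden until the drawer is open; free to slide (the pile of three slides on the bay floor under 2 to 5 N)
- slab_pink: strong pink slab, same sizes, about 0.17 kg, origin at the centre of its underside; lies flat on the table to the left or right of the drawer
- slab_blush: pale pink slab, same sizes, about 0.17 kg, origin at the centre of its underside; lies flat on the table on the other side
- spool_gold: bystander: standing wooden spool wound in gold, 52 mm in diameter, 62 mm high, origin under its centre
- spool_silver: bystander: standing wooden spool wound in silver, 52 mm in diameter, 62 mm high, origin under its centre
- pliers: bystander: coral-handled pliers lying open, about 155 mm long, origin at the pivot
- heart: bystander: pink heart, about 80 mm across, 28 mm high, origin under its middle
Things that resemble listed ones, but are neither listed nor needed, are in the scene too. What is meant by the slab_pink is not blue, green or orange, and is the smaller of those in its own colour.

How it is judged:
By the outcome, as a careful person would: the job done as asked, in the order asked, and still so for the second after the job is handed in, with the robot touching nothing.
It also fails if it takes over 72 s, if anything falls off the work surface, if the arm or the gripper's body presses on something with over 40 N, if the wrist force passes 120 N, or if a joint passes its speed limit or range.

## Working session

There is one attempt and no reset: what is moved stays moved. The work goes in short steps, Python scripts to look and compute and a shell command to move; the robot and the scene stay as the last step left them, time stands still between calls to the robot, and variables do not carry over. Pictures are saved under pics/ and viewed, at most 10 in all, crops included, and the job is handed in when it is done.

```bash
mkdir -p pics; ls; cat > h.py <<'E'
import numpy as np,cv2
from scipy.spatial.transform import Rotation as Ro
from workcell import get_obs, read_camera, r
def save(c,n,crop=None,s=1):
    im=c['img'][:,:,::-1]
    if crop: a,b,cc,d=crop; im=im[b:d,a:cc]
    cv2.imwrite('pics/'+n,cv2.resize(im,None,fx=s,fy=s,interpolation=cv2.INTER_CUBIC))
def world(c,u,v,z=None):
    u=np.asarray(u,float);v=np.asarray(v,float)
    d=np.stack([(u-c['cx'])/c['fx'],(v-c['cy'])/c['fy'],np.ones_like(u)],-1)
    R=np.array(c['R']);t=np.array(c['t'])
    if z is None: d=d*c['range_z'][v.astype(int),u.astype(int)][...,None]; return (d-t)@R
    o=-R.T@t; w=d@R; return o+w*((z-o[2])/w[...,2])[...,None]
E
python3 - <<'E'
from h import *
import pickle
for n in('scene','top'):
    c=read_camera(n); pickle.dump(c,open(n+'.pkl','wb')); save(c,n+'.png',None,1.4); print(n,-np.array(c['R']).T@c['t'])
o=get_obs();print(o)
E
```

```text
pics
scene [1.0798879  0.67358157 0.88899024]
top [ 0.27527496 -0.06437412  1.32910819]
{'time_s': 0.1, 'q': array([ 1.19689720e+00,  8.78517708e-02,  1.37209663e+00, -2.31339079e-05,
        1.68358713e+00, -1.03091138e-01]), 'joint_velocities': array([ 9.96495687e-04, -1.94015545e-03, -3.50510496e-03, -1.73463453e-04,
        3.91180818e-05, -1.97533563e-04]), 'tau': array([ 1.93105167e-03, -3.41257095e+01, -3.03301692e+01,  7.21175317e-02,
        3.04453145e-02, -9.23507082e-05]), 'ee_pos': array([0.14695724, 0.52949223, 0.20444054]), 'eef_rot': array([ 1.34991832e-01,  9.90846235e-01, -9.46656035e-04, -2.18323635e-04]), 'contact_force': array([-0.51683208,  0.13432279,  0.44092624]), 'wrist_torque': array([-0.01569577, -0.02494953, -0.0638661 ]), 'gripper_force': 0.0, 'grip_width': 0.09382901922440907}
```

View pics/top.png

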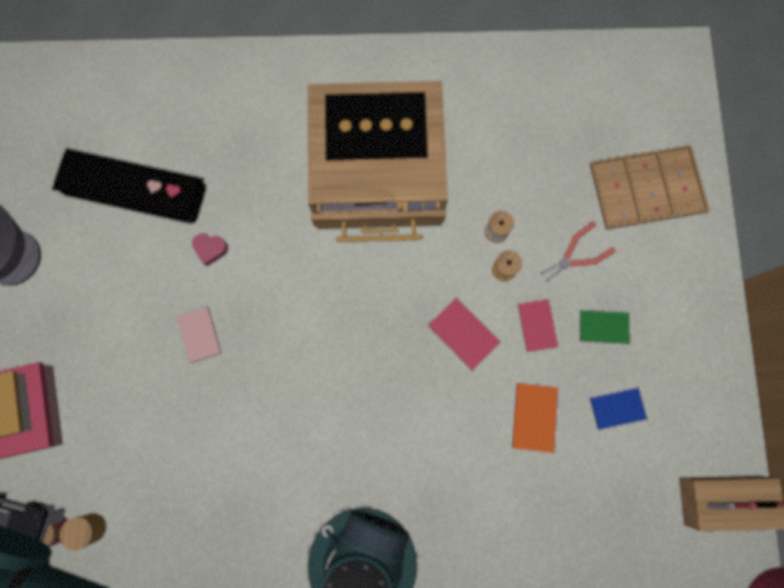

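View pics/scene.png

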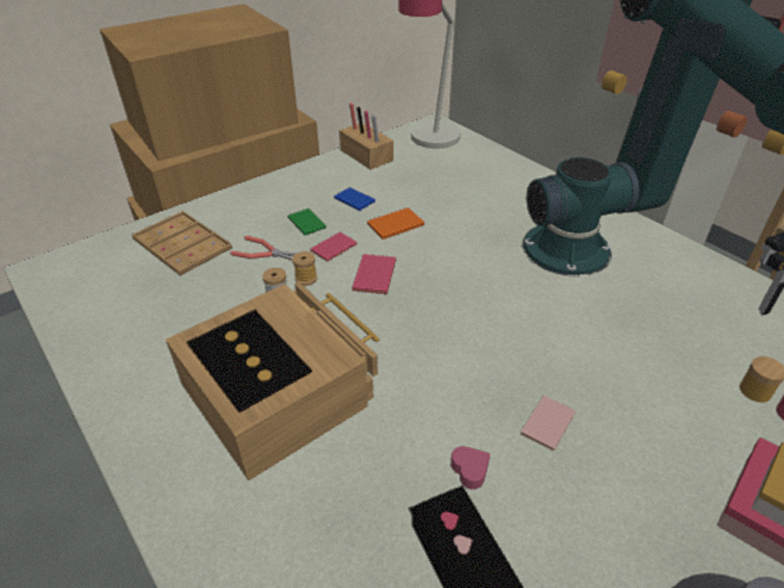

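The top view shows the small pink slab at (537,325), the larger pink decoy at (464,333), the blush slab at (199,334), the handle from (337,240) to (422,237), the chest front edge near row 200–225, and the drawer a little open. Now the measurements.

```bash
cat > m.py <<'E'
from h import *
import pickle
def slab(c,u,v,z,tol=22):
    im=c['img'].copy(); m=np.zeros((422,562),np.uint8)
    cv2.floodFill(im,m,(int(u),int(v)),0,(tol,)*3,(tol,)*3,cv2.FLOODFILL_FIXED_RANGE|cv2.FLOODFILL_MASK_ONLY)
    m=m[1:-1,1:-1]; v,u=np.nonzero(m)
    cs,_=cv2.findContours(m,cv2.RETR_EXTERNAL,cv2.CHAIN_APPROX_NONE)
    k=max(cs,key=cv2.contourArea)[:,0]
    w=world(c,k[:,0],k[:,1],z)
    (p,s,a)=cv2.minAreaRect((w[:,:2]*1000).astype(np.float32))
    if s[0]<s[1]: s=s[::-1];a+=90
    return np.round(p,1),np.round(s,1),round((a+90)%180-90,1),len(u),world(c,u,v)[:,2].mean()
if __name__=='__main__':
    c=pickle.load(open('top.pkl','rb'))
    print('pink',slab(c,537/1.4,325/1.4,.01)); print('big',slab(c,464/1.4,333/1.4,.01)); print('blush',slab(c,199/1.4,334/1.4,.01))
    P=lambda u,v,z:print(u,v,world(c,np.array(u)/1.4,np.array(v)/1.4,z).round(4).tolist())
    P([337,422],[240,237],.095)
    P([308,442,447,309],[86,82,201,200],.125)
    P([311,445],[221,220],.118)
    for n,s in(('top',(225,130,345,190)),): save(c,'t2.png',s,6)
E
python3 m.py
```

```text
pink (array([ 449.3, -360.1]), array([94.5, 60.6]), 7.2, 702, np.float64(0.017116859104040847))
big (array([ 436. , -209.7]), array([123. ,  77.6]), 42.8, 1195, np.float64(0.014925491499921796))
blush (array([552.5, -43.8]), array([1477.1, 1117.4]), 88.3, 64570, np.float64(0.005486236115770752))
[337, 422] [240, 237] [[0.6139, 0.0376, 0.095], [0.6159, -0.1282, 0.095]]
[308, 442, 447, 309] [86, 82, 201, 200] [[0.925, 0.0906, 0.125], [0.9271, -0.1772, 0.125], [0.6781, -0.1771, 0.125], [0.6866, 0.0884, 0.125]]
[311, 445] [221, 220] [[0.6466, 0.0854, 0.118], [0.6423, -0.1724, 0.118]]
```

View pics/t2.png

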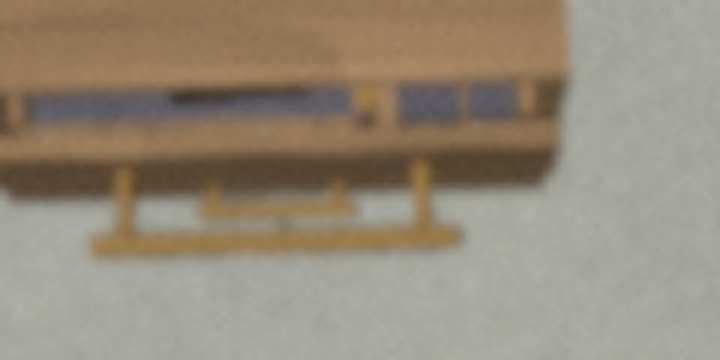

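```bash
cat >> h.py <<'E'
def yaw(o=None):
    o=o or get_obs(); y=Ro.from_quat(o['eef_rot']).as_matrix()[:,1]; return np.degrees(np.arctan2(y[1],y[0]))
def to(x,y,z,psi,quiet=False):
    """tool-frame shift (units), level error and z-turn (units) to reach pose with tool y at psi deg (mod 180)"""
    o=get_obs(); R=Ro.from_quat(o['eef_rot']).as_matrix(); d=np.array([x,y,z])-o['ee_pos']
    p=np.radians(psi); best=None
    for k in(0,np.pi):
        yy=np.array([np.cos(p+k),np.sin(p+k),0]); zz=np.array([0,0,-1.]); T=np.stack([np.cross(yy,zz),yy,zz],1)
        rv=Ro.from_matrix(R.T@T).as_rotvec()/np.pi
        if best is None or np.linalg.norm(rv)<np.linalg.norm(best[0]): best=(rv,T)
    print('shift now-axes',(R.T@d*10).round(3),'turn',best[0].round(4),'shift in target axes',(best[1].T@d*10).round(3),'psi',round(yaw(o),2),'pos',o['ee_pos'].round(4),'F',o['contact_force'].round(2),'t',round(o['time_s'],2),'w',round(o['grip_width'],4),'q6',o['q'][5].round(2))
E
sed -i 's/^    if s\[0\]<s\[1\]/    if s[0]<s[1]/' m.py
python3 - <<'E'
from h import *
from m import *
c=pickle.load(open('top.pkl','rb'))
for t in(6,9,12): print('blush',t,slab(c,199/1.4,334/1.4,.01,t))
im=c['img'].astype(int); print(im[238,142],im[238,170])
to(.615,-.045,.2,.6)
E
```

```text
blush 6 (array([448.3, 328.7]), array([93.4, 58. ]), 17.3, 661, np.float64(0.01672965440905501))
blush 9 (array([447.8, 328.8]), array([94.5, 59.7]), 17.6, 699, np.float64(0.016380567845144633))
blush 12 (array([448.2, 329.2]), array([97.2, 60.6]), 17.6, 730, np.float64(0.016052352928901413))
[179 142 143] [158 157 149]
shift now-axes [-6.047 -4.283  0.052] turn [-6.000e-04  3.000e-04  4.105e-01] shift in target axes [-5.794  4.62   0.044] psi 74.48 pos [0.147  0.5295 0.2044] F [-0.52  0.13  0.44] t 0.1 w 0.0938 q6 -0.1
```

```bash

python3 -m creep '[[-0.15,-0.3,-0.21,0,0,0,0],[-0.15,-0.3,-0.21,0,0,0,0],[-0.15,-0.3,-0.21,0,0,0,0],[-0.15,-0.3,-0.21,0,0,0,0],[-0.15,-0.3,-0.21,0,0,0,0],[-0.15,-0.3,-0.21,0,0,0,0],[-0.15,-0.3,-0.21,0,0,0,0],[-0.15,-0.3,-0.21,0,0,0,0]]' 10
python3 -m creep '[[-0.15,-0.3,-0.21,0,0,0,0],[-0.15,-0.3,-0.21,0,0,0,0],[-0.15,-0.3,-0.21,0,0,0,0],[-0.15,-0.3,-0.21,0,0,0,0],[-0.15,-0.3,-0.21,0,0,0,0],[-0.15,-0.3,-0.21,0,0,0,0],[-0.15,-0.3,-0.21,0,0,0,0],[-0.15,-0.3,-0.21,0,0,0,0]]'
python3 -m creep '[[-0.15,0,0,0,0,0,0.046],[-0.15,0,0,0,0,0,0.046],[-0.15,0,0,0,0,0,0.046],[-0.15,0,0,0,0,0,0.046],[-0.15,0,0,0,0,0,0.046],[-0.15,0,0,0,0,0,0.046],[-0.15,0,0,0,0,0,0.046],[-0.15,0,0,0,0,0,0.046]]'
python3 -c "from h import *;to(.615,-.045,.08,.6)"
```

```text
time_s: 0.9
ee_pos: [0.3339, 0.3025, 0.2051]
eef_rot: [0.135, 0.991, -0.0, -0.0]
contact_force: [0.8, 0.3, -0.4]
grip_width: 0.0402
gripper_force: 0.0
time_s: 1.7
ee_pos: [0.5202, 0.0765, 0.2049]
eef_rot: [0.135, 0.991, 0.0, -0.0]
contact_force: [0.4, 0.4, 0.3]
grip_width: 0.0398
gripper_force: 0.0
time_s: 2.5
ee_pos: [0.5194, 0.0778, 0.2048]
eef_rot: [0.657, 0.754, -0.0, -0.001]
contact_force: [-0.4, -0.6, -0.4]
grip_width: 0.0397
gripper_force: 0.0
shift now-axes [-1.348  0.779  1.247] turn [-0.0004 -0.      0.0406] shift in target axes [-1.238  0.943  1.248] psi 7.9 pos [0.5194 0.0778 0.2048] F [-0.36 -0.64 -0.38] t 2.5 w 0.0397 q6 -0.1
```

```bash

python3 -m creep '[[-0.15,0,0,0,0,0,0.0406],[-0.15,-0.4,0.3,0,0,0,0],[-0.15,-0.4,0.3,0,0,0,0],[-0.15,-0.44,0.34,0,0,0,0],[-0.15,0,0,0.2,0,0,0],[-0.15,0,0,0.2,0,0,0]]'
python3 - <<'E'
from h import *
c=read_camera('top'); save(c,'t3.png',(225,130,345,190),6)
to(.615,-.045,.08,.6)
E
```

```text
time_s: 3.1
ee_pos: [0.6131, -0.042, 0.1641]
eef_rot: [0.702, 0.712, -0.0, -0.0]
contact_force: [-0.0, 0.5, 0.0]
grip_width: 0.0401
gripper_force: 0.0
shift now-axes [-0.043  0.051  0.793] turn [-0.0027 -0.0005  0.0014] shift in target axes [-0.041  0.045  0.794] psi 0.84 pos [ 0.6105 -0.0409  0.1594] F [-1.48  0.06 -2.96] t 3.15 w 0.0402 q6 -0.17
```

```bash

python3 -m creep '[[-0.15,0,0,0.25,0,0,0],[-0.15,0,0,0.2,0,0,0],[-0.15,0,0,0.2,0,0,0],[-0.15,0,0,0.2,0,0,0],[-0.15,0,0,0,0,0,0]]' 8
python3 -c "from h import *;to(.615,-.045,.08,.6)"
```

```text
time_s: 3.65
ee_pos: [0.6096, -0.0396, 0.0767]
eef_rot: [0.701, 0.713, -0.002, -0.003]
contact_force: [-0.2, 0.4, -0.1]
grip_width: 0.0398
gripper_force: 0.0
shift now-axes [-0.055  0.053 -0.033] turn [-0.0024 -0.0004  0.002 ] shift in target axes [-0.054  0.054 -0.033] psi 0.96 pos [ 0.6096 -0.0396  0.0767] F [-0.21  0.43 -0.12] t 3.65 w 0.0398 q6 -0.17
```

```bash

python3 -m creep '[[-0.15,0,0.05,-0.04,0,0,0],[-1,0,0,0,0,0,0],[-1,0,0,0,0,0,0],[-1,0,0,0,0,0,0]]' 8
python3 -m creep '[[-1,0,-0.05,0,0,0,0],[-1,0,-0.15,0,0,0,0],[-1,0,-0.2,0,0,0,0],[-1,0,-0.2,0,0,0,0],[-1,0,-0.2,0,0,0,0],[-1,0,-0.2,0,0,0,0]]'
python3 -c "from h import *;to(.444,-.045,.08,.6)"
```

```text
time_s: 4.05
ee_pos: [0.618, -0.0402, 0.0858]
eef_rot: [0.701, 0.713, 0.001, 0.001]
contact_force: [-0.2, 1.5, -0.5]
grip_width: 0.0193
gripper_force: 0.0
time_s: 4.65
ee_pos: [0.5173, -0.0408, 0.0853]
eef_rot: [0.701, 0.713, 0.002, 0.0]
contact_force: [1.3, 3.1, 1.5]
grip_width: 0.0106
gripper_force: 8.0
shift now-axes [-0.03  -0.733  0.051] turn [ 0.001  -0.0006  0.0019] shift in target axes [-0.035 -0.733  0.053] psi 0.95 pos [ 0.5173 -0.0408  0.0853] F [1.25 3.05 1.49] t 4.65 w 0.0106 q6 -0.21
```

```bash

python3 -m creep '[[-1,0,-0.2,0,0,0,0],[-1,0,-0.2,0,0,0,0],[-1,0,-0.1,0,0,0,0],[-1,0,-0.05,0,0,0,0],[-1,0,-0.05,0,0,0,0]]'
python3 -m creep '[[-1,0,-0.03,0,0,0,0],[-1,0,-0.03,0,0,0,0],[-1,0,-0.03,0,0,0,0]]'
python3 -m creep '[[-1,0,-0.03,0,0,0,0],[-1,0,-0.03,0,0,0,0]]'
python3 -m creep '[[-1,0,-0.03,0,0,0,0],[-1,0,-0.03,0,0,0,0]]'
```

```text
time_s: 5.15
ee_pos: [0.4578, -0.0411, 0.0852]
eef_rot: [0.701, 0.713, 0.002, -0.0]
contact_force: [3.0, 6.4, 3.5]
grip_width: 0.0104
gripper_force: 8.0
time_s: 5.45
ee_pos: [0.4491, -0.0411, 0.0852]
eef_rot: [0.701, 0.713, 0.002, -0.0]
contact_force: [1.2, 5.8, 3.0]
grip_width: 0.0106
gripper_force: 8.0
time_s: 5.65
ee_pos: [0.4438, -0.0412, 0.0853]
eef_rot: [0.701, 0.713, 0.003, 0.0]
contact_force: [7.3, 6.6, -1.7]
grip_width: 0.0106
gripper_force: 8.0
time_s: 5.85
ee_pos: [0.4423, -0.0412, 0.0853]
eef_rot: [0.701, 0.713, 0.007, 0.004]
contact_force: [16.8, 6.1, -8.2]
grip_width: 0.0136
gripper_force: 8.0
```

```bash

python3 -m creep '[[-1,0,0.03,0,0,0,0],[-0.4,0,0,0,0,0,0],[-0.2,0,0,0,0,0,0],[-0.2,0,0,0,0,0,0],[-0.2,0,0,-0.3,0,0,0],[-0.2,0,0,-0.4,0,0,0],[-0.2,0,0,-0.4,0,0,0],[-0.2,0.4,0,-0.3,0,0,0]]'
python3 -m creep '[[0.6,0.4,0,0,0,0,0],[0.6,0.4,0,0,0,0,0],[0.6,0.4,0,0,0,0,0],[0.6,0.4,0,0,0,0,0],[0.6,0.4,0,0,0,0,0],[0.6,0.4,0,0,0,0,0]]'
python3 - <<'E'
from h import *
import pickle
c=read_camera('top'); pickle.dump(c,open('top2.pkl','wb')); save(c,'t4.png',(205,100,345,205),5.6)
to(.449,.329,.2,107.5)
E
```

```text
time_s: 6.65
ee_pos: [0.4391, -0.0062, 0.2268]
eef_rot: [0.704, 0.71, -0.0, 0.002]
contact_force: [0.9, 0.4, -0.3]
grip_width: 0.0374
gripper_force: 0.0
time_s: 7.25
ee_pos: [0.4343, 0.2379, 0.2243]
eef_rot: [0.701, 0.713, -0.0, 0.0]
contact_force: [0.3, 0.6, 0.5]
grip_width: 0.0751
gripper_force: 0.0
shift now-axes [0.853 0.173 0.241] turn [-0.0013 -0.0009  0.4096] shift in target axes [ 0.405 -0.771  0.237] psi 1.22 pos [0.4335 0.2433 0.2237] F [-0.02  3.12  0.85] t 7.3 w 0.075 q6 0.37
```

View pics/t4.png

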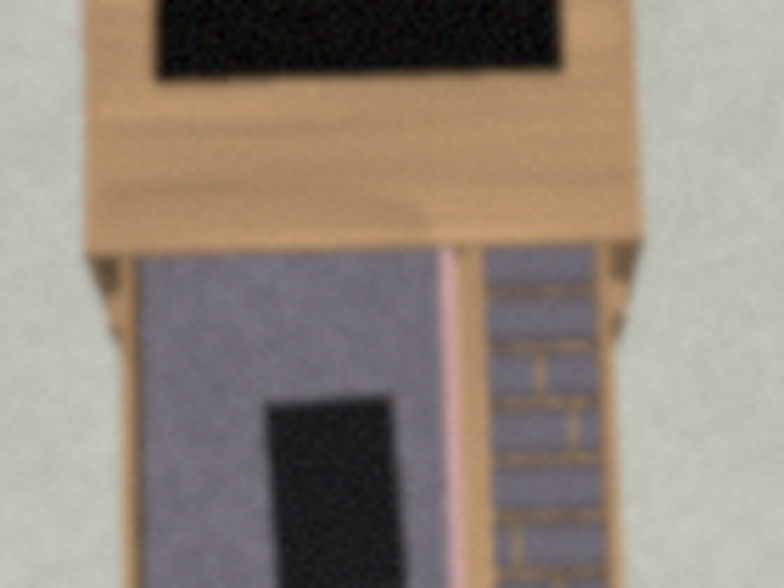

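The drawer is out; the black slab runs from about (268,400) to (392,398) at its back edge, with the pink divider at column ~450, but the crop cuts off the front. I'll take a lower crop of the same frame.

```bash
python3 - <<'E'
from h import *
import pickle
c=pickle.load(open('top2.pkl','rb')); save(c,'t5.png',(220,140,320,230),6.5)
E
```

```text
(no output)
```

View pics/t5.png

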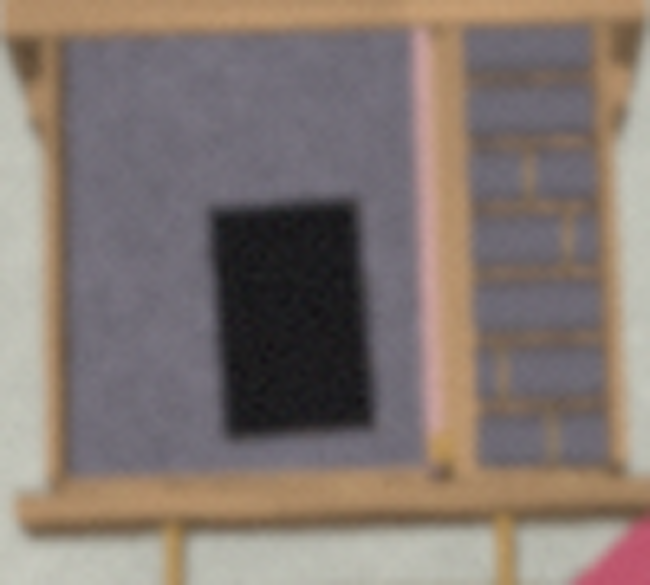

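```bash
python3 - <<'E'
from h import *
import pickle
from m import slab
c=pickle.load(open('top2.pkl','rb'))
def P(n,pts,z):
    p=np.array(pts)/6.5+[220,140]; w=world(c,p[:,0],p[:,1],z); print(n,w[:,:2].round(4).tolist())
P('black',[(211,207),(356,201),(373,425),(227,435)],.082)
print(slab(c,220+290/6.5,140+320/6.5,.082,14))
P('div top',[(413,30),(428,430)],.114)
P('leftwall in top',[(65,40),(66,470)],.112)
P('front in top',[(70,480),(430,472)],.118)
P('front outer top',[(20,532),(500,520)],.118)
P('chest edge',[(10,35),(640,22)],.125)
to(.449,.329,.1,107.5)
E
```

```text
black [[0.6155, 0.0063], [0.6166, -0.0552], [0.5196, -0.0602], [0.5168, 0.0009]]
(array([568.1, -25.6]), array([93.6, 58.2]), 3.2, 703, np.float64(0.08724135261605168))
div top [[0.6812, -0.0809], [0.5107, -0.0827]]
leftwall in top [[0.681, 0.0648], [0.4981, 0.065]]
front in top [[0.4929, 0.0627], [0.4926, -0.0829]]
front outer top [[0.4721, 0.083], [0.4722, -0.1107]]
chest edge [[0.6794, 0.0862], [0.6787, -0.1749]]
shift now-axes [0.848 0.175 1.241] turn [-0.0013 -0.0009  0.4096] shift in target axes [ 0.405 -0.771  1.237] psi 1.22 pos [0.4335 0.2433 0.2237] F [-0.02  3.12  0.85] t 7.3 w 0.075 q6 0.37
```

The crop shows the black slab with corners (211,207), (356,201), (373,425), (227,435), clear of the divider face (column ~420) and of the drawer front (row ~475). The sizes check out. Next I fetch the blush slab.

```bash

python3 -m creep '[[0.8,0.2,0,0.1,0,0,0.0455],[0.8,0.2,0,0.1,0,0,0.0455],[0.8,0,0,0.1,0,0,0.0455],[0.8,0,0,0.1,0,0,0.0455],[0.8,0,0,0.1,0,0,0.0455],[0.8,0,0,0.1,0,0,0.0455],[0.8,0,0,0.1,0,0,0.0455],[0.8,0,0,0.1,0,0,0.0455]]'
python3 -m creep '[[0.8,0,0,0,0,0,0.0455],[0.8,0,0,0,0,0,0]]'
python3 -c "from h import *;to(.4485,.329,.005,107.5)"
```

```text
time_s: 8.1
ee_pos: [0.4368, 0.2758, 0.1437]
eef_rot: [0.976, 0.217, -0.0, 0.001]
contact_force: [0.2, -0.5, 0.0]
grip_width: 0.0847
gripper_force: 0.0
time_s: 8.3
ee_pos: [0.4366, 0.2758, 0.1437]
eef_rot: [0.989, 0.15, -0.001, 0.001]
contact_force: [-1.2, 0.2, -0.3]
grip_width: 0.0846
gripper_force: 0.0
shift now-axes [ 0.273 -0.474  1.386] turn [ 0.0003  0.0005 -0.0016] shift in target axes [ 0.273 -0.472  1.387] psi -72.79 pos [0.4366 0.2758 0.1437] F [-1.2   0.23 -0.34] t 8.3 w 0.0846 q6 1.72
```

```bash

python3 -m creep '[[0.8,0.137,-0.237,0.2,0,0,0],[0.8,0.137,-0.237,0.2,0,0,0],[0.8,0,0,0.3,0,0,0],[0.8,0,0,0.3,0,0,0],[0.8,0,0,0.2,0,0,0],[0.8,0,0,0.1,0,0,0],[0.8,0,0,0,0,0,0]]'
python3 -c "from h import *;to(.4485,.329,.005,107.5)"
```

```text
time_s: 9.0
ee_pos: [0.4482, 0.3293, 0.013]
eef_rot: [0.989, 0.15, -0.001, 0.001]
contact_force: [-0.3, -0.3, 0.1]
grip_width: 0.0845
gripper_force: 0.0
shift now-axes [0.002 0.003 0.08 ] turn [ 0.0003  0.001  -0.0011] shift in target axes [0.002 0.003 0.08 ] psi -72.69 pos [0.4482 0.3293 0.013 ] F [-0.28 -0.3   0.11] t 9.0 w 0.0845 q6 1.8
```

```bash

python3 -m creep '[[0.8,0,0,0.08,0,0,0],[0.8,0,0,0,0,0,0],[-1,0,0,0,0,0,0],[-1,0,0,0,0,0,0],[-1,0,0,0,0,0,0],[-1,0,0,0,0,0,0]]' 15
python3 -m creep '[[-1,0,0,-0.1,0,0,0],[-1,0,0,-0.2,0,0,0],[-1,0,0,-0.4,0,0,0],[-1,0,0,-0.4,0,0,-0.04],[-1,0,0,-0.3,0,0,-0.039],[-1,0,0,0,0,0,0]]'
python3 -c "from h import *;to(.5675,-.0257,.15,93.2)"
```

```text
time_s: 9.6
ee_pos: [0.4499, 0.3298, 0.0074]
eef_rot: [0.989, 0.15, 0.001, 0.0]
contact_force: [0.2, -1.7, 2.9]
grip_width: 0.0635
gripper_force: 15.0
time_s: 10.2
ee_pos: [0.4516, 0.3322, 0.1529]
eef_rot: [0.962, 0.271, 0.006, -0.002]
contact_force: [0.3, 0.8, -0.7]
grip_width: 0.0634
gripper_force: 15.0
shift now-axes [-0.881  3.658  0.016] turn [-0.0012 -0.0036  0.1572] shift in target axes [0.958 3.638 0.029] psi -58.51 pos [0.4516 0.3322 0.1529] F [ 0.3   0.81 -0.67] t 10.2 w 0.0634 q6 1.55
```

```bash

python3 -m creep '[[-1,-0.15,0.61,0,0,0,0],[-1,-0.15,0.45,0,0,0,0],[-1,-0.15,0.45,0,0,0,0],[-1,-0.1,0.45,0,0,0,0],[-1,-0.1,0.45,0,0,0,0],[-1,-0.1,0.45,0,0,0,0],[-1,-0.07,0.4,0,0,0,0],[-1,-0.06,0.4,0,0,0,0]]'
python3 -m creep '[[-1,0,0,0,0,0,0.045],[-1,0,0,0,0,0,0.045],[-1,0,0,0,0,0,0.045],[-1,0,0,0,0,0,0.022],[-1,0,0,0,0,0,0],[-1,0,0,0,0,0,0]]'
python3 - <<'E'
from h import *
import pickle
to(.5675,-.0257,.11,93.2)
c=read_camera('scene'); pickle.dump(c,open('sc2.pkl','wb'))
save(c,'s3.png',(150,130,340,270),4)
E
```

```text
time_s: 11.0
ee_pos: [0.5603, -0.0172, 0.1444]
eef_rot: [0.963, 0.27, -0.001, -0.001]
contact_force: [0.3, 0.9, -1.1]
grip_width: 0.0638
gripper_force: 15.0
time_s: 11.6
ee_pos: [0.5603, -0.0155, 0.145]
eef_rot: [1.0, 0.028, -0.001, -0.0]
contact_force: [0.3, -1.2, -1.7]
grip_width: 0.0638
gripper_force: 15.0
shift now-axes [0.067 0.106 0.35 ] turn [-0.0003  0.0007  0.0001] shift in target axes [0.066 0.106 0.35 ] psi -86.78 pos [ 0.5603 -0.0155  0.145 ] F [ 0.27 -1.21 -1.69] t 11.6 w 0.0638 q6 1.39
```

View pics/s3.png

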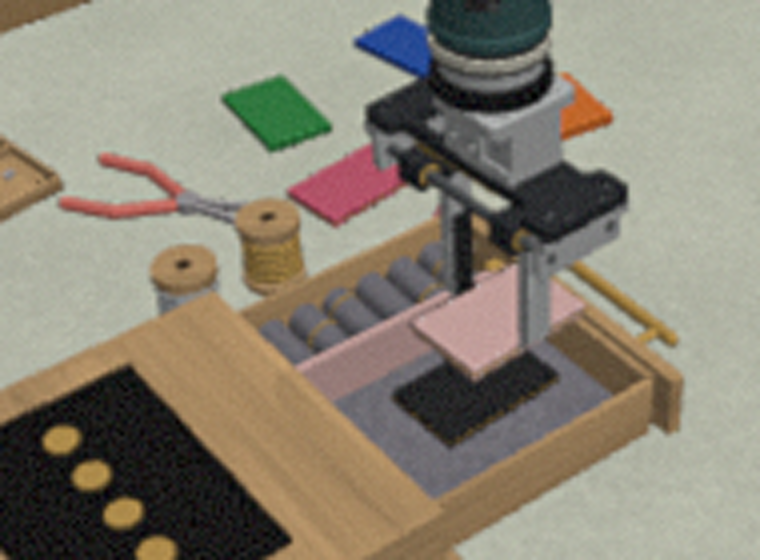

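The blush slab hangs level between the fingers over the black one. Lowering it with the force watched.

```bash

python3 -m creep '[[-1,0.033,0.053,0.05,0,0,0],[-1,0.033,0.053,0.15,0,0,0],[-1,0,0,0.15,0,0,0],[-1,0,0,0.12,0,0,0],[-1,0,0,0.04,0,0,0],[-1,0,0,0,0,0,0]]'
python3 -m creep '[[-1,0,0,0.015,0,0,0],[-1,0,0,0.015,0,0,0]]'
python3 -c "from h import *;to(.5675,-.0257,.085,93.2)"
```

```text
time_s: 12.25
ee_pos: [0.5673, -0.0258, 0.0938]
eef_rot: [1.0, 0.028, -0.001, -0.0]
contact_force: [1.4, 0.3, -1.7]
grip_width: 0.0637
gripper_force: 15.0
time_s: 12.45
ee_pos: [0.5688, -0.026, 0.0933]
eef_rot: [1.0, 0.028, 0.001, 0.0]
contact_force: [-0.3, 0.1, -1.7]
grip_width: 0.0632
gripper_force: 15.0
shift now-axes [-0.013 -0.004  0.083] turn [ 0.0001 -0.0006 -0.    ] shift in target axes [-0.013 -0.004  0.083] psi -86.8 pos [ 0.5688 -0.026   0.0933] F [-0.27  0.1  -1.68] t 12.45 w 0.0632 q6 1.37
```

```bash

for i in 1; do
python3 -m creep '[[-1,0,0,0.015,0,0,0],[-1,0,0,0,0,0,0]]'|egrep 'pos|force'
python3 -m creep '[[-1,0,0,0.015,0,0,0],[-1,0,0,0,0,0,0]]'|egrep 'pos|force'
done
```

```text
ee_pos: [0.5683, -0.026, 0.0912]
contact_force: [0.1, 0.1, -1.6]
gripper_force: 15.0
ee_pos: [0.5683, -0.026, 0.0895]
contact_force: [0.0, 0.3, -1.7]
gripper_force: 15.0
```

```bash

python3 -m creep '[[-1,0,0,0.01,0,0,0],[-1,0,0,0,0,0,0]]'|egrep 'pos|force'
python3 -m creep '[[-1,0,0,0.01,0,0,0],[-1,0,0,0,0,0,0]]'|egrep 'pos|force'
```

```text
ee_pos: [0.5685, -0.026, 0.0894]
contact_force: [-1.1, 0.4, 2.6]
gripper_force: 15.0
ee_pos: [0.5693, -0.026, 0.0894]
contact_force: [-0.7, 0.6, 5.4]
gripper_force: 15.0
```

```bash

python3 -m creep '[[-1,0,0,-0.013,0,0,0],[0.45,0,0,0,0,0,0],[0.45,0,0,0,0,0,0],[0.45,0,0,0,0,0,0],[0.45,0,0,-0.1,0,0,0],[0.45,0,0,-0.4,0,0,0],[0.45,0,0,-0.4,0,0,0],[0.45,0,0,-0.2,0,0,0]]'
python3 - <<'E'
from h import *
to(.4495,-.360,.2,97.2)
E
```

```text
time_s: 14.05
ee_pos: [0.5697, -0.0263, 0.2039]
eef_rot: [1.0, 0.028, 0.003, 0.001]
contact_force: [-0.4, -0.1, -0.2]
grip_width: 0.0684
gripper_force: 0.0
shift now-axes [-1.386  3.265  0.034] turn [ 0.0005 -0.0021 -0.0223] shift in target axes [-1.611  3.16   0.039] psi -86.82 pos [ 0.5697 -0.0263  0.2039] F [-0.39 -0.13 -0.25] t 14.05 w 0.0684 q6 1.37
```

```bash

python3 -m creep '[[0.7,-0.173,0.408,0,0,0,0],[0.7,-0.173,0.408,0,0,0,0],[0.7,-0.173,0.408,0,0,0,0],[0.7,-0.173,0.408,0,0,0,0],[0.7,-0.173,0.408,0,0,0,0],[0.7,-0.173,0.408,0,0,0,0],[0.7,-0.173,0.408,0,0,0,0],[0.7,-0.173,0.408,0,0,0,0]]'
python3 -m creep '[[0.7,0,0,0.4,0,0,-0.0223],[0.7,0,0,0.3,0,0,0],[0.7,0,0,0.3,0,0,0],[0.7,0,0,0.3,0,0,0],[0.7,0,0,0,0,0,0]]'
python3 -c "from h import *;to(.4495,-.360,.0055,97.2)"
```

```text
time_s: 14.85
ee_pos: [0.4474, -0.3613, 0.1997]
eef_rot: [1.0, 0.028, 0.0, 0.0]
contact_force: [1.1, 0.6, -0.6]
grip_width: 0.0798
gripper_force: 0.0
time_s: 15.35
ee_pos: [0.4455, -0.3573, 0.0641]
eef_rot: [0.998, 0.063, -0.003, -0.004]
contact_force: [-0.6, 0.4, -1.1]
grip_width: 0.0801
gripper_force: 0.0
shift now-axes [0.039 0.037 0.586] turn [-0.0025  0.002  -0.0001] shift in target axes [0.036 0.032 0.586] psi -82.81 pos [ 0.4455 -0.3573  0.0641] F [-0.57  0.41 -1.05] t 15.35 w 0.0801 q6 0.67
```

```bash

python3 -m creep '[[0.7,0.03,0.03,0.25,0,0,0],[0.7,0,0,0.2,0,0,0],[0.7,0,0,0.08,0,0,0],[0.7,0,0,0,0,0,0]]'
python3 -c "from h import *;to(.4495,-.360,.0055,97.2)"
```

```text
time_s: 15.75
ee_pos: [0.4515, -0.3621, 0.016]
eef_rot: [0.998, 0.063, -0.0, -0.0]
contact_force: [0.9, 0.1, -0.2]
grip_width: 0.0799
gripper_force: 0.0
shift now-axes [-0.017 -0.024  0.105] turn [-0.0002  0.0001  0.    ] shift in target axes [-0.017 -0.024  0.105] psi -82.79 pos [ 0.4515 -0.3621  0.016 ] F [ 0.91  0.1  -0.17] t 15.75 w 0.0799 q6 0.67
```

```bash

python3 -m creep '[[0.7,-0.02,-0.02,0.095,0,0,0],[0.7,0,0,0,0,0,0],[-1,0,0,0,0,0,0],[-1,0,0,0,0,0,0],[-1,0,0,0,0,0,0],[-1,0,0,0,0,0,0]]' 15
python3 -m creep '[[-1,0,0,-0.1,0,0,0],[-1,0,0,-0.2,0,0,0],[-1,0,0,-0.4,0,0,0],[-1,0,0,-0.4,0,0,0.0223],[-1,0,0,-0.4,0,0,0],[-1,0,0,0,0,0,0]]'
python3 -c "from h import *;to(.5685,-.026,.16,93.2)"
```

```text
time_s: 16.35
ee_pos: [0.4497, -0.3611, 0.007]
eef_rot: [0.998, 0.063, 0.0, 0.001]
contact_force: [0.1, -0.7, 1.5]
grip_width: 0.0633
gripper_force: 15.0
time_s: 16.95
ee_pos: [0.4521, -0.3629, 0.1644]
eef_rot: [1.0, 0.028, 0.005, 0.005]
contact_force: [0.2, 0.2, -1.1]
grip_width: 0.0635
gripper_force: 15.0
shift now-axes [ 1.35  -3.299  0.025] turn [ 0.0032 -0.0031  0.    ] shift in target axes [ 1.35  -3.299  0.044] psi -86.8 pos [ 0.4521 -0.3629  0.1644] F [ 0.17  0.19 -1.06] t 16.95 w 0.0635 q6 0.74
```

```bash

python3 -m creep '[[-1,0.168,-0.412,0,0,0,0],[-1,0.168,-0.412,0,0,0,0],[-1,0.168,-0.412,0,0,0,0],[-1,0.168,-0.412,0,0,0,0],[-1,0.168,-0.412,0,0,0,0],[-1,0.168,-0.412,0,0,0,0],[-1,0.168,-0.412,0,0,0,0],[-1,0.168,-0.412,0,0,0,0]]'
python3 -m creep '[[-1,0,0,0.1,0,0,0],[-1,0,0,0.2,0,0,0],[-1,0,0,0.1,0,0,0],[-1,0,0,0,0,0,0],[-1,0,0,0,0,0,0]]'
python3 -c "from h import *;to(.5685,-.026,.105,93.2)"
```

```text
time_s: 17.75
ee_pos: [0.5646, -0.0219, 0.155]
eef_rot: [1.0, 0.028, -0.001, -0.0]
contact_force: [0.2, -0.5, -1.1]
grip_width: 0.0634
gripper_force: 15.0
time_s: 18.25
ee_pos: [0.5648, -0.0246, 0.1159]
eef_rot: [1.0, 0.027, -0.001, -0.0]
contact_force: [0.3, -0.4, -1.2]
grip_width: 0.0634
gripper_force: 15.0
shift now-axes [0.037 0.016 0.109] turn [-0.0001  0.0003 -0.0004] shift in target axes [0.037 0.016 0.109] psi -86.87 pos [ 0.5648 -0.0246  0.1159] F [ 0.26 -0.43 -1.18] t 18.25 w 0.0634 q6 1.37
```

```bash

python3 -m creep '[[-1,0.035,0.016,0.04,0,0,0],[-1,0,0,0.06,0,0,0],[-1,0,0,0,0,0,0],[-1,0,0,0,0,0,0]]'|egrep 'pos|force'
python3 -m creep '[[-1,0,0,0.015,0,0,0],[-1,0,0,0,0,0,0]]'|egrep 'pos|force'
python3 -m creep '[[-1,0,0,0.015,0,0,0],[-1,0,0,0,0,0,0]]'|egrep 'pos|force'
```

```text
ee_pos: [0.5687, -0.0254, 0.1061]
contact_force: [-0.4, -0.3, -1.2]
gripper_force: 15.0
ee_pos: [0.5687, -0.0253, 0.1048]
contact_force: [-0.1, 0.6, -2.1]
gripper_force: 15.0
ee_pos: [0.5687, -0.0253, 0.1031]
contact_force: [0.5, -0.0, -1.5]
gripper_force: 15.0
```

```bash

python3 -m creep '[[-1,0,0,0.015,0,0,0],[-1,0,0,0,0,0,0]]'|egrep 'pos|force'
python3 -m creep '[[-1,0,0,0.015,0,0,0],[-1,0,0,0,0,0,0]]'|egrep 'pos|force'
python3 -m creep '[[-1,0,0,0.01,0,0,0],[-1,0,0,0,0,0,0]]'|egrep 'pos|force'
```

```text
ee_pos: [0.5686, -0.0253, 0.1015]
contact_force: [-0.3, -0.1, -1.9]
gripper_force: 15.0
ee_pos: [0.5686, -0.0253, 0.1]
contact_force: [-0.2, 0.8, -1.1]
gripper_force: 15.0
ee_pos: [0.5687, -0.0253, 0.0991]
contact_force: [0.1, -0.5, -1.5]
gripper_force: 15.0
```

```bash

python3 -m creep '[[-1,0,0,0.01,0,0,0],[-1,0,0,0,0,0,0]]'|egrep 'pos|force'
```

```text
ee_pos: [0.569, -0.0253, 0.099]
contact_force: [-1.2, -0.1, 1.8]
gripper_force: 15.0
```

```bash

python3 -m creep '[[-1,0,0,-0.008,0,0,0],[0.3,0,0,0,0,0,0],[0.58,0,0,0,0,0,0],[0.58,0,0,0,0,0,0],[0.58,0,0,0,0,0,0]]' 4
python3 -m creep '[[0.58,0,0,0.05,0,0,0],[0.58,0,0,0.04,0,0,0],[0.58,0,0,0,0,0,0]]'
python3 -m creep '[[0.58,0,0,0.04,0,0,0],[0.58,0,0,0.04,0,0,0],[0.58,0,0,0,0,0,0]]'
python3 -m creep '[[0.58,0,0,0.03,0,0,0],[0.58,0,0,0.02,0,0,0],[0.58,0,0,0,0,0,0]]'
```

```text
time_s: 20.35
ee_pos: [0.5688, -0.0253, 0.0991]
eef_rot: [1.0, 0.028, 0.0, -0.0]
contact_force: [0.3, 0.1, 0.4]
grip_width: 0.074
gripper_force: 0.0
time_s: 20.65
ee_pos: [0.568, -0.0252, 0.0889]
eef_rot: [1.0, 0.028, -0.001, -0.0]
contact_force: [-0.8, 0.2, 0.4]
grip_width: 0.0744
gripper_force: 0.0
time_s: 20.95
ee_pos: [0.5682, -0.0253, 0.0811]
eef_rot: [1.0, 0.028, -0.001, -0.0]
contact_force: [-0.0, -0.5, -1.1]
grip_width: 0.0742
gripper_force: 0.0
time_s: 21.25
ee_pos: [0.5685, -0.0253, 0.0767]
eef_rot: [1.0, 0.028, -0.0, -0.0]
contact_force: [0.2, -0.1, 0.0]
grip_width: 0.074
gripper_force: 0.0
```

```bash

python3 -m creep '[[0,0,0,0,0,0,0],[-1,0,0,0,0,0,0],[-1,0,0,0,0,0,0],[-1,0,0,0,0,0,0]]' 8
python3 -m creep '[[-1,0,0,0,0,0,0.008],[-1,0,0,0,0,0,0.008],[-1,0,0,0,0,0,0]]'
python3 -c "from h import *;to(.5475,-.0255,.0767,90.4)"
```

```text
time_s: 21.65
ee_pos: [0.5687, -0.0259, 0.077]
eef_rot: [1.0, 0.028, -0.0, 0.0]
contact_force: [-0.0, -3.0, -1.4]
grip_width: 0.0642
gripper_force: 8.0
time_s: 21.95
ee_pos: [0.569, -0.025, 0.0771]
eef_rot: [1.0, 0.002, 0.0, -0.0]
contact_force: [-0.1, -1.3, -1.4]
grip_width: 0.0638
gripper_force: 8.0
shift now-axes [-0.215  0.004  0.004] turn [-0.0002 -0.0002 -0.0008] shift in target axes [-0.215  0.003  0.004] psi -89.74 pos [ 0.569  -0.025   0.0771] F [-0.13 -1.34 -1.41] t 21.95 w 0.0638 q6 1.42
```

```bash

python3 -m creep '[[-1,-0.04,0,0,0,0,0],[-1,-0.05,0,0,0,0,0],[-1,-0.05,0,0,0,0,0],[-1,-0.03,0,0,0,0,0]]'|egrep 'pos|force'
python3 -m creep '[[-1,-0.015,0,0,0,0,0],[-1,-0.015,0,0,0,0,0]]'|egrep 'pos|force'
python3 -m creep '[[-1,-0.015,0,0,0,0,0],[-1,-0.015,0,0,0,0,0]]'|egrep 'pos|force'
```

```text
ee_pos: [0.5511, -0.0252, 0.0771]
contact_force: [1.9, 0.1, -1.4]
gripper_force: 8.0
ee_pos: [0.5493, -0.0254, 0.0771]
contact_force: [5.9, 1.0, -4.0]
gripper_force: 8.0
ee_pos: [0.5473, -0.0253, 0.0773]
contact_force: [7.0, 1.6, -3.5]
gripper_force: 8.0
```

```bash

python3 -m creep '[[0.2,0.01,0,0,0,0,0],[0.5,0,0,0,0,0,0],[0.5,0,0,0,0,0,0],[0.5,0,0,-0.2,0,0,0],[0.5,0,0,-0.4,0,0,0],[0.2,0,0,-0.2,0,0,0],[-0.3,0.35,0,0,0,0,0],[-0.3,0.3,0,0,0,0,0]]'
python3 - <<'E'
from h import *
import pickle
to(.612,-.0255,.076,90.4)
o=get_obs(); c=read_camera('wrist'); pickle.dump((o,c),open('w.pkl','wb'));print(c['tool_from_camera'],c['fx'],c['cx'],c['cy'])
save(c,'w1.png',None,1.4)
E
```

```text
time_s: 23.55
ee_pos: [0.6128, -0.0253, 0.1593]
eef_rot: [1.0, 0.003, 0.001, 0.0]
contact_force: [-0.1, -0.5, -0.1]
grip_width: 0.0497
gripper_force: 0.0
shift now-axes [-0.01   0.002  0.833] turn [ 0.0002 -0.0009 -0.0006] shift in target axes [-0.008  0.002  0.833] psi -89.71 pos [ 0.6128 -0.0253  0.1593] F [-0.13 -0.48 -0.1 ] t 23.55 w 0.0497 q6 1.43
[[ 5.05263658e-04 -9.71294897e-01 -2.37878053e-01  6.74892084e-02]
 [ 9.99999869e-01  5.09530439e-04  4.35486880e-05 -1.23187098e-03]
 [ 7.89074906e-05 -2.37878044e-01  9.71295027e-01 -1.80023441e-01]
 [ 0.00000000e+00  0.00000000e+00  0.00000000e+00  1.00000000e+00]] 325.19226210127806 280.95616076598884 208.90605458106714
```

View pics/w1.png

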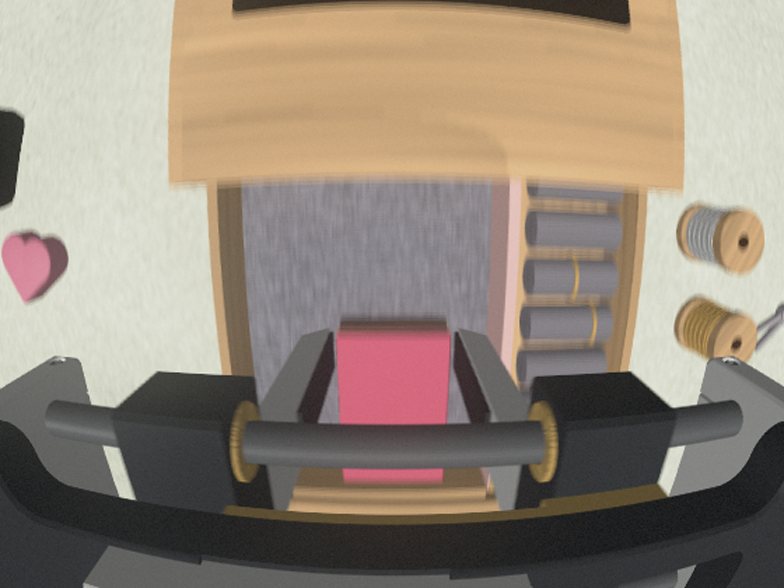

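The wrist view shows the pink slab on top (340–448, rows 330–482), against the drawer front, with the divider undisturbed on its right. Next, fingers down behind the pile to push it to the front.

```bash

python3 -m creep '[[-0.3,0,0,0.2,0,0,0],[-0.3,0,0,0.2,0,0,0],[-0.3,0,0,0.2,0,0,0],[-0.3,0,0,0.15,0,0,0],[-0.3,0,0,0.07,0,0,0],[-0.3,0,0,0,0,0,0]]'|egrep 'pos|force|width'
python3 -m creep '[[-0.3,-0.03,0,0,0,0,0],[-0.3,-0.03,0,0,0,0,0],[-0.3,0,0,0,0,0,0]]'|egrep 'pos|force'
python3 -m creep '[[-0.3,-0.015,0,0,0,0,0],[-0.3,-0.01,0,0,0,0,0]]'|egrep 'pos|force'
```

```text
ee_pos: [0.611, -0.025, 0.074]
contact_force: [-0.4, -0.1, 0.8]
grip_width: 0.0332
gripper_force: 0.0
ee_pos: [0.6069, -0.0253, 0.0766]
contact_force: [2.9, -0.1, -0.1]
gripper_force: 1.3
ee_pos: [0.6064, -0.0253, 0.0767]
contact_force: [10.2, -0.6, -1.7]
gripper_force: 4.5
```

```bash

python3 -m creep '[[-0.3,0.05,0,0,0,0,0],[-0.3,0.02,0,-0.2,0,0,0],[-0.3,0,0,-0.3,0,0,0],[0,-0.3,-0.2,0,0,0,0],[0,-0.3,-0.28,0,0,0,0],[0,0,0,0,0,0,-0.046],[0,0,0,0,0,0,-0.046],[0,0,0,0,0,0,-0.046]]'|egrep 'pos|force|width'
python3 -m creep '[[0,0,0,0,0,0,-0.046],[0,0,0,0,0,0,-0.046],[0,0,0,0,0,0,-0.046],[0,0,0,0,0,0,-0.046],[0,0,0,0,0,0,-0.046],[0,0,0,0,0,0,-0.046],[0,0,0,0,0,0,-0.046],[0,0,0,0,0,0,-0.04]]'
python3 -c "from h import *;to(.548,.025,.0765,.4)"
```

```text
ee_pos: [0.5489, 0.0229, 0.1252]
contact_force: [-1.0, -0.1, 0.6]
grip_width: 0.0471
gripper_force: 0.0
time_s: 26.3
ee_pos: [0.5491, 0.0225, 0.125]
eef_rot: [0.703, 0.711, -0.001, -0.001]
contact_force: [-0.3, -0.0, 0.5]
grip_width: 0.0471
gripper_force: 0.0
shift now-axes [ 0.025 -0.01   0.485] turn [-0.0007  0.      0.0012] shift in target axes [ 0.025 -0.011  0.485] psi 0.62 pos [0.5491 0.0225 0.125 ] F [-0.28 -0.03  0.51] t 26.3 w 0.0471 q6 -0.07
```

```bash

python3 -m creep '[[0,0.03,0,0.1,0,0,0.0012],[0,0,0,0.15,0,0,0],[0,0,0,0.15,0,0,0],[0,0,0,0.08,0,0,0],[0,0,0,0,0,0,0]]'|egrep 'pos|force|width'
python3 -m creep '[[0,-0.03,0,0,0,0,0],[0,-0.02,0,0,0,0,0],[0,0,0,0,0,0,0]]'|egrep 'pos|force'
python3 -m creep '[[0,-0.02,0,0,0,0,0],[0,-0.01,0,0,0,0,0],[0,0,0,0,0,0,0]]'|egrep 'pos|force'
python3 -m creep '[[0,-0.02,0,0,0,0,0],[0,-0.01,0,0,0,0,0],[0,0,0,0,0,0,0]]'|egrep 'pos|force'
```

```text
ee_pos: [0.5482, 0.0256, 0.0743]
contact_force: [-0.1, -0.0, 0.2]
grip_width: 0.0469
gripper_force: 0.0
ee_pos: [0.5506, 0.0201, 0.078]
contact_force: [-0.5, -0.3, 1.4]
gripper_force: 0.0
ee_pos: [0.5501, 0.0174, 0.0773]
contact_force: [-0.5, 0.0, 0.6]
gripper_force: 0.0
ee_pos: [0.5502, 0.0155, 0.0772]
contact_force: [1.0, 4.9, -0.1]
gripper_force: 1.9
```

```bash

python3 -m creep '[[0,-0.02,0,0,0,0,0],[0,-0.02,0,0,0,0,0],[0,-0.02,0,0,0,0,0]]'|egrep 'pos|force'
python3 -m creep '[[0,-0.02,0,0,0,0,0],[0,-0.02,0,0,0,0,0],[0,-0.02,0,0,0,0,0]]'|egrep 'pos|force'
python3 -m creep '[[0,-0.02,0,0,0,0,0],[0,-0.02,0,0,0,0,0]]'|egrep 'pos|force'
```

```text
ee_pos: [0.5502, 0.0087, 0.0772]
contact_force: [0.7, 4.2, 0.6]
gripper_force: 2.1
ee_pos: [0.5502, 0.0025, 0.0772]
contact_force: [1.7, 5.6, 1.1]
gripper_force: 2.2
ee_pos: [0.5502, -0.0015, 0.0772]
contact_force: [2.0, 5.2, 0.5]
gripper_force: 2.4
```

```bash

python3 -m creep '[[0,-0.01,0,0,0,0,0],[0,-0.01,0,0,0,0,0],[0,-0.01,0,0,0,0,0]]'|egrep 'pos|ct_f'
python3 -m creep '[[0,-0.01,0,0,0,0,0]]'|egrep 'pos|ct_f'
python3 - <<'E'
from h import *
c=read_camera('top'); save(c,'t6.png',(220,140,320,230),6.5)
c=read_camera('scene'); save(c,'s4.png',(190,150,310,240),6.5)
E
```

```text
ee_pos: [0.5503, -0.0044, 0.0772]
contact_force: [2.0, 4.4, 1.1]
ee_pos: [0.5502, -0.0053, 0.0772]
contact_force: [2.1, 5.1, 0.6]
```

View pics/s4.png

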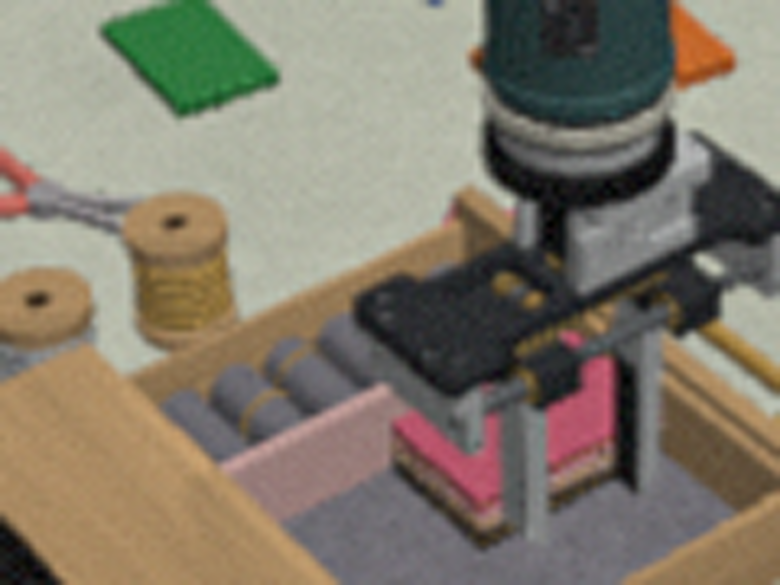

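The scene crop shows a squared pile with the pink slab's back right corner at (395,420), a few mm short of the divider. Continuing in finer steps.

```bash

python3 -m creep '[[0,-0.007,0,0,0,0,0]]'|egrep 'pos|ct_f'
python3 -m creep '[[0,-0.007,0,0,0,0,0]]'|egrep 'pos|ct_f'
```

```text
ee_pos: [0.5502, -0.006, 0.0772]
contact_force: [2.2, 5.3, 0.5]
ee_pos: [0.5503, -0.0066, 0.0772]
contact_force: [3.0, 4.1, 1.2]
```

```bash

python3 -m creep '[[0,-0.007,0,0,0,0,0]]'|egrep 'pos|ct_f'
python3 -m creep '[[0,-0.007,0,0,0,0,0]]'|egrep 'pos|ct_f'
```

```text
ee_pos: [0.5502, -0.0073, 0.0772]
contact_force: [0.9, 4.7, 0.9]
ee_pos: [0.5502, -0.008, 0.0772]
contact_force: [2.1, 4.8, 1.1]
```

```bash

python3 -m creep '[[0,-0.006,0,0,0,0,0]]'|egrep 'pos|ct_f'
```

```text
ee_pos: [0.5503, -0.0086, 0.0772]
contact_force: [2.2, 4.8, 0.5]
```

```bash

python3 -m creep '[[0,-0.006,0,0,0,0,0]]'|egrep 'pos|ct_f'
```

```text
ee_pos: [0.5503, -0.0092, 0.0772]
contact_force: [2.6, 4.7, 0.6]
```

```bash

python3 -m creep '[[0,-0.006,0,0,0,0,0]]'|egrep 'pos|ct_f'
```

```text
ee_pos: [0.5502, -0.0098, 0.0772]
contact_force: [1.6, 4.1, 0.8]
```

```bash

python3 -m creep '[[0,-0.005,0,0,0,0,0]]'|egrep 'pos|ct_f'
```

```text
ee_pos: [0.5503, -0.01, 0.0772]
contact_force: [2.1, 6.7, 1.0]
```

```bash

python3 -m creep '[[0,-0.005,0,0,0,0,0]]'|egrep 'pos|ct_f'
```

```text
ee_pos: [0.5503, -0.01, 0.0772]
contact_force: [1.6, 7.7, 0.8]
```

```bash

python3 - <<'E'
from h import *
c=read_camera('wrist'); save(c,'w2.png',(180,100,420,280),3.3)
E
```

```text
(no output)
```

View pics/w2.png

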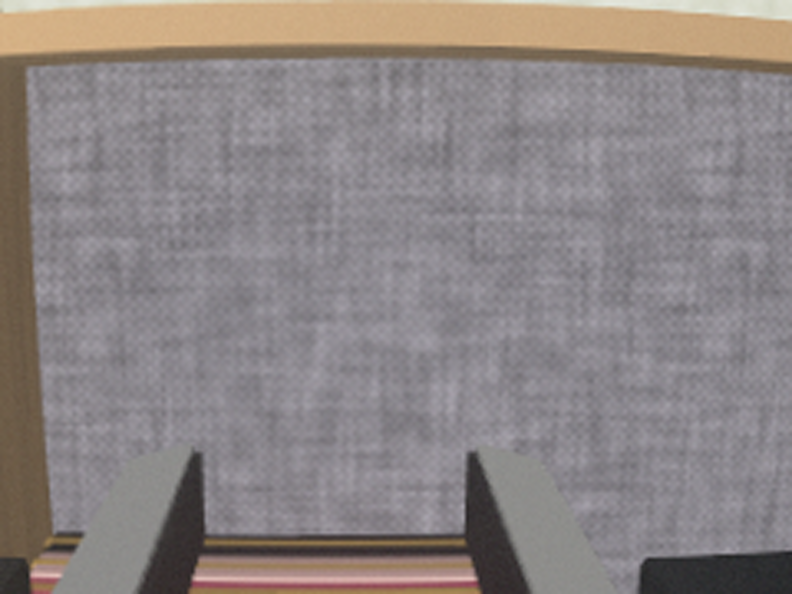

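```bash

python3 -m creep '[[0,0.03,0,0,0,0,0],[0,0.05,0,0,0,0,0],[0,0,0,-0.3,0,0,0],[-0.6,0,0,-0.3,0,0,0],[-0.6,0,0,0,0,0,0.046],[-0.6,0,0,0,0,0,0.046],[-0.6,0,0,0,0,0,0.046],[-0.6,0,0,0,0,0,0.046]]'|egrep 'pos|ct_f'
python3 -m creep '[[-0.6,0,0,0,0,0,0.046],[-0.6,0,0,0,0,0,0.046],[-0.6,0,0,0,0,0,0.046],[-0.6,0,0,0,0,0,0.046],[-0.6,0,0,0,0,0,0.046],[-0.6,0,0,0,0,0,0.046],[-0.6,0,0,0,0,0,0.04],[-0.6,0,0,0,0,0,0]]'
python3 -c "from h import *;to(.613,-.048,.0765,90.4)"
```

```text
ee_pos: [0.5494, -0.004, 0.1367]
contact_force: [0.2, 0.2, -0.5]
time_s: 31.55
ee_pos: [0.5495, -0.0039, 0.1367]
eef_rot: [1.0, 0.001, -0.001, 0.001]
contact_force: [-0.2, 0.4, 0.2]
grip_width: 0.0188
gripper_force: 0.0
shift now-axes [0.635 0.441 0.602] turn [ 0.0006  0.0005 -0.0018] shift in target axes [0.632 0.445 0.602] psi -89.93 pos [ 0.5495 -0.0039  0.1367] F [-0.18  0.41  0.15] t 31.55 w 0.0188 q6 1.46
```

```bash

python3 -m creep '[[-0.6,0.32,0.22,0,0,0,-0.0018],[-0.6,0.32,0.22,0,0,0,0],[-0.6,0,0,0.2,0,0,0],[-0.6,0,0,0.2,0,0,0],[-0.6,0,0,0.12,0,0,0],[-0.6,0,0,0.07,0,0,0],[-0.6,0,0,0,0,0,0]]'|egrep 'pos|ct_f'
python3 -m creep '[[-0.6,-0.03,0,0,0,0,0],[-0.6,0,0,0,0,0,0]]'|egrep 'pos|ct_f'
python3 -m creep '[[-0.6,-0.01,0,0,0,0,0]]'|egrep 'pos|ct_f'
```

```text
ee_pos: [0.6133, -0.0467, 0.077]
contact_force: [-0.1, -0.5, -0.2]
ee_pos: [0.6116, -0.0468, 0.0795]
contact_force: [-0.5, -1.3, -0.4]
ee_pos: [0.6108, -0.0468, 0.0794]
contact_force: [0.7, -0.8, 0.2]
```

```bash

python3 -m creep '[[-0.6,-0.015,0,0,0,0,0],[-0.6,-0.007,0,0,0,0,0]]'|egrep 'pos|ct_f'
python3 -m creep '[[-0.6,-0.007,0,0,0,0,0]]'|egrep 'pos|ct_f'
```

```text
ee_pos: [0.608, -0.0468, 0.0785]
contact_force: [-0.9, 0.1, 0.3]
ee_pos: [0.6073, -0.0468, 0.0782]
contact_force: [-0.2, 0.4, -0.1]
```

```bash

python3 -m creep '[[-0.6,-0.007,0,0,0,0,0]]'|egrep 'pos|ct_f'
```

```text
ee_pos: [0.6066, -0.0468, 0.0781]
contact_force: [0.5, -0.7, 0.2]
```

```bash

python3 -m creep '[[-0.6,-0.005,0,0,0,0,0]]'|egrep 'pos|ct_f'
```

```text
ee_pos: [0.6065, -0.0468, 0.0781]
contact_force: [2.2, 0.2, -0.4]
```

```bash

python3 -m creep '[[-0.6,-0.01,0,0,0,0,0]]'|egrep 'pos|ct_f'
python3 -m creep '[[-0.6,-0.005,0,0,0,0,0]]'|egrep 'pos|ct_f'
```

```text
ee_pos: [0.6063, -0.0466, 0.0782]
contact_force: [4.4, 1.2, -1.4]
ee_pos: [0.6064, -0.0467, 0.0784]
contact_force: [6.6, -0.5, -2.5]
```

```bash

python3 -m creep '[[-0.6,0.04,0,0,0,0,0],[-0.6,0.03,0,-0.2,0,0,0],[-0.6,0,0,-0.4,0,0,0],[-0.6,0,0,-0.4,0,0,0],[-0.6,0,-0.4,0,0,0,0],[-0.6,0,-0.4,0,0,0,0],[-0.6,0,-0.4,0,0,0,0],[-0.6,0,-0.4,0,0,0,0]]'|egrep 'pos|ct_f'
python3 -m creep '[[-0.6,0,-0.4,0,0,0,0],[-0.6,0,-0.4,0,0,0,0],[-0.6,0,-0.4,0,0,0,0],[-0.6,0,0,0,0,0,0]]'|egrep 'time|pos|ct_f'
python3 - <<'E'
from h import *
import pickle
from m import slab
c=read_camera('top'); pickle.dump(c,open('top3.pkl','wb'))
s=read_camera('scene'); pickle.dump(s,open('sc3.pkl','wb'))
a=cv2.resize(c['img'][140:230,220:320],None,fx=4,fy=4.4,interpolation=cv2.INTER_CUBIC); b=cv2.resize(s['img'][155:245,205:305],None,fx=4,fy=4.4,interpolation=cv2.INTER_CUBIC)
cv2.imwrite('pics/f.png',np.hstack([a,b])[:,:,::-1])
E
```

```text
ee_pos: [0.6097, 0.1143, 0.178]
contact_force: [0.4, -0.4, -1.1]
time_s: 34.45
ee_pos: [0.608, 0.2379, 0.1773]
contact_force: [0.7, 0.3, -0.0]
```

View pics/f.png

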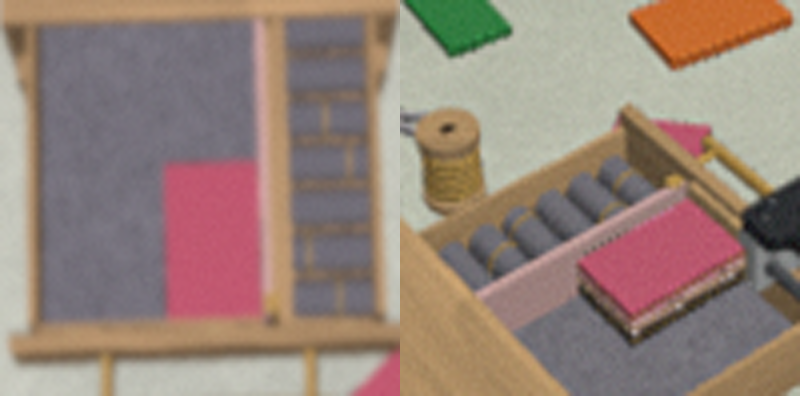

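The top crop (left) shows the pile against the divider (column ~262) and the drawer front (row ~320); the scene crop (right) shows three even layers. A numeric check that the divider and drawer are unmoved:

```bash
python3 - <<'E'
from h import *
import pickle
from m import slab
a=pickle.load(open('top2.pkl','rb'));c=pickle.load(open('top3.pkl','rb'))
def sh(b):
    x0,y0,x1,y1=b; f=lambda i:cv2.cvtColor(i['img'],cv2.COLOR_RGB2GRAY)[y0:y1,x0:x1].astype(np.float32)
    return cv2.phaseCorrelate(f(a),f(c),cv2.createHanningWindow((x1-x0,y1-y0),cv2.CV_32F))
print('div back part',sh((270,144,292,168)),'rings',sh((290,150,316,212)),'handle',sh((240,208,306,232)))
p=slab(c,220+215/4,140+240/4.4,.102,30);print(p)
E
```

```text
div back part ((0.09107599981809322, 0.01779883736305976), 1.0661506586604648) rings ((0.6847742625253446, 0.036769710234299424), 0.9729148513740964) handle ((0.11235310510392793, -0.08984025919201599), 0.9867604904704623)
(array([546.9, -48.5]), array([96.7, 62. ]), 1.3, 809, np.float64(0.10516598386861811))
```

```bash
python3 - <<'E'
import pickle,numpy as np
a=pickle.load(open('top2.pkl','rb'))['img'].astype(float);c=pickle.load(open('top3.pkl','rb'))['img'].astype(float)
def cen(i,r0,r1):
    p=(i[r0:r1,278:292,0]-i[r0:r1,278:292,1]).mean(0); q=(i[r0:r1,278:292]).sum(2).mean(0); g=np.gradient(q)
    return q.round(0)
for r in((145,155),(155,168)): print(cen(a,*r));print(cen(c,*r))
f=lambda i,r0,r1:i[r0:r1,288:318].sum(2).mean(0).round(0)
print(f(a,150,156));print(f(c,150,156))
E
```

```text
[346. 344. 339. 341. 361. 420. 490. 498. 460. 424. 411. 408. 396. 358.]
[356. 354. 351. 352. 372. 434. 503. 514. 472. 438. 426. 423. 409. 366.]
[341. 338. 335. 339. 349. 394. 463. 498. 485. 450. 425. 419. 410. 379.]
[349. 351. 346. 348. 361. 406. 476. 514. 499. 462. 438. 430. 424. 392.]
[418. 410. 400. 362. 322. 312. 303. 302. 301. 302. 301. 301. 302. 304.
 312. 310. 309. 307. 303. 302. 304. 307. 312. 334. 374. 398. 405. 407.
 416. 455.]
[431. 424. 410. 372. 335. 321. 314. 311. 311. 308. 308. 310. 307. 309.
 320. 322. 319. 313. 315. 311. 315. 316. 323. 344. 387. 413. 419. 418.
 427. 468.]
```

The divider profile hasn't moved, only brightened, and neither has the drawer. Handing the job in.

```bash
python3 -c "
from workcell import r
print(r.close_job())"
```

```text
the job is handed in; nothing more can be done
None
```

The job is handed in at about 34.5 s: the drawer is out at its stop, and the black, blush and pink slabs lie edge over edge, snug against the drawer front and the divider, which the camera shows unmoved; the hand-in returned no verdict.

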